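# Clamp a transformer to the knob's set torque

### The arm

A 6-joint arm with a two-finger parallel gripper is mounted at the origin on the work surface. World frame = base frame: x ahead of the robot, y to its left, z up, the work surface at z = 0. Lengths are in m, angles in rad, forces in N, time in s.
With the tool pointing down it reaches from about 0.375 to 0.925 m from the base axis. Payload 5.7 kg.
Tool frame: the origin (TCP) lies midway between the tips of the shut fingers; the grasp point (between the pads) lies 19 mm behind it; z points along the fingers, y is the line along which they close (so a half turn about z gives the same grasp; the last joint's range is limited). The gripper opens to 88 mm and grips with 3 to 60 N. Pads are 20 mm wide; open, the fingers measure 115 mm over their backs; the gripper's body (75 mm by 178 mm) begins 61 mm behind the grasp point.
Start: joints at [-1.294, 0.359, 1.51, -0, 1.272, -0.115], TCP at [0.229, -0.555, 0.223] pointing down, gripper open.
Joint ranges: [-2.97, 2.97], [-1.01, 2.36], [0.21, 2.38], [-0.96, 4.11], [0.2, 2.71], [-2.98, 2.98]. Speed limits (rad/s): [2.39, 2.39, 3.14, 3.14, 3.14, 3.14].

### API

Orientations are given as a rotation vector (axis times angle).
In Python, from rig import arm gives the robot as it stands. Calls block until the motion is done:
- arm.reach(position, orientation): joint-space move of the TCP to a pose.
- arm.move_linear(position, rotation=None, vel=0.15, max_force=None): straight line of the TCP; rotation=None keeps the orientation; vel is the mean speed in m/s. With max_force (N) it stops when the force on the tool has changed by that much, and returns True; else False.
- arm.movej(angles): joint-space move.
- arm.grip(opening, squeeze=None): opening from 0.0 (shut) to 1.0 (fully open); squeeze is the grip in N (None keeps the last); returns when the fingers have stopped.
- arm.hold(seconds).
- arm.solve_ik(position, orientation): joint angles nearest the present ones, or None.
- arm.read_camera(name): name is "scene" or "top" or "wrist"; returns the picture (420x560x3 uint8, red, green, blue); there is no depth.
- arm.camera_model(name): a dict with "mtx" (3x3 intrinsics, pixels), "k1" (the pictures are not rectified: a ray, as slopes to the right and down, at radius r is drawn at 1 + k1 r^2 times it, then the intrinsics apply), "R" (3x3) and "t" (3): a world point X has camera coordinates R X + t. Camera axes: x right, y down, z forward; pixel columns grow to the right and rows downward; lengths in m; the calibration is good to about 2 mm. A picture is of the moment at which its call begins: read the wrist's pose just before it. camera_model takes no time and is no camera call; for the wrist camera it gives the pose at the moment of the call.
A pose or a line that the arm cannot do raises arm.MotionError and nothing moves.
- arm.close_job(): hands the job in; it is judged then, once.
Readings, each from a call of its own:
- arm.current_time_s(): time.
- arm.current_q(): joint angles.
- arm.current_joint_velocities(): joint speeds.
- arm.current_joint_efforts(): joint torques, N m.
- arm.current_tool_pos(): TCP position.
- arm.current_eef_rot(): TCP orientation.
- arm.current_ft_force(): force on the tool from outside, world axes, zero at the start.
- arm.current_moment(): the same for the moment, N m.
- arm.current_grip_width(): opening from 0.0 (shut) to 1.0 (fully open).
- arm.current_grasp_force(): force on a finger pad.
Only numpy, scipy, OpenCV 4.12 (cv2) and the standard library are available. Lean on these libraries where they do the work, as an engineer would, in place of code of your own. Each camera call takes 0.05 s, during which the arm holds its last target. There are 200 camera calls.

### The job

Set the small transformer gently down into the bench clamp, seated between the two low rails, and let go of it. Then tighten the clamp by turning the black knob clockwise until its ratchet slips, let it click at least three times but no more than six, and let go, leaving the transformer clamped and everything else on the bench where it is.

Things in the scene. Friction and masses are not known exactly. Their poses are not given: they have to be found in the camera images.
- tr_center (a point): The transformer, loose, 0.3 to 0.6 kg: a dark laminated steel block 57 long (x), 30 wide (y), 48 high (z); a copper winding, 36 long (x), bulges from both long sides, 46 wide over all (y), from 14 to 38 mm above the underside: grip it there, across y. Same either way round. The point is the block's centre, 24 mm above its underside; z up.
- fixture: The clamp: grey base plate 220 x 70 x 12 mm fixed to the bench, origin at the centre of its underside, x along it towards the knob. From x = 35 to 105 a gear housing, its top 46 mm above the bench. Facing the jaw, on the nest's other (-x) side, a steel stop block 34 wide, 36 high, unyielding, left at any setting: its face is at x = -66.5 to -72.5.
- nest (a point): Middle of the clamp's nest, on top of the plate, 12 mm above the bench; axes as the clamp's (x towards the knob), z up. The transformer stands here, its long side along x, its 30 mm block between two low rails (40 long along x, 7 high, 34 mm apart inside, 42 outside: 2 mm free each side), its winding above the rails.
- jaw: Moving steel jaw, a plate with a carrier close behind it, 22 long together, 34 wide, 35 high; slightly sprung (25 N/mm). Origin: middle of the foot of its clamping face, on the plate; axes as the clamp's. It starts 32 to 36 mm from the nest point on the knob's side and moves 8 mm towards the nest per rad of knob turn, 28 mm at most, pushing the transformer along to the stop block.
- knob_grip (a point): Torque-limiting knob on the housing, axis upright: black bar 40 long (x), 14 thick (y), 40 high, on a 29 mm disc and a bright 42 mm collar. The point is on the axis, 85 mm above the bench; bar top 13 mm higher, disc top (foot of the free sides) 25 mm lower. Clockwise from above closes the jaw, at about 0.2 N m.
- ratchet (a joint): How far the knob has slipped on its collar, rad, 0 at the start. It slips once the transformer is held, after 0.8 to 2.2 rad of knob turn, one click each 0.314 rad (the third is over at 0.78, a seventh at 2.04): torque climbs to 0.40 N m, then the knob springs on and for a moment drives the hand with up to 0.1. Unslipped while the jaw runs freely.
- fan: Bystander: black square cooling fan 80 x 80 x 25 mm lying flat; origin at the centre of its underside.
- screwdriver: Bystander: a screwdriver lying on the bench; its origin lies beneath it, half-way along.
- tray: Bystander: open green parts tray 130 x 100 x 40 mm with screws and blocks; origin at the centre of its underside.
There are look-alikes about, which are no part of the job. Of the things like the part that bears tr_center, leave any that is red; of the rest the smaller one is meant.

How it is judged:
On the way, in this order (a step that is already met when the one before it is completed fails the run):
1. The transformer stands in the nest between the rails, upright, and has been let go of (x of tr_center in the frame of nest between -0.015 and 0.015 m and y of tr_center in the frame of nest between -0.005 and 0.005 m and z of tr_center in the frame of nest below 0.0275 m and angle between the x axis of tr_center and the x axis of nest, either way round below 0.15 rad and angle between tr_center's own z axis and vertical below 0.08 rad and contact force between the fingers and transformer below 0.1 N), for 0.2 s.
2. The jaw holds the transformer and the knob has slipped three clicks (x of tr_center in the frame of nest between -0.015 and 0.015 m and y of tr_center in the frame of nest between -0.005 and 0.005 m and z of tr_center in the frame of nest below 0.0275 m and angle between the x axis of tr_center and the x axis of nest, either way round below 0.15 rad and angle between tr_center's own z axis and vertical below 0.08 rad and value of joint ratchet between 0.78 and 2.04 rad and contact force between jaw and transformer above 2.5 N), for 0.2 s.
At the end, for the whole second after the job is handed in: Transformer upright and at rest between the rails (within 15 mm along, 5 mm across, 0.15 rad of the nest), jaw pressing on it with over 2.5 N, knob slipped three to six clicks (0.78 to 2.04 rad), fan, screwdriver and tray within 20 mm of their start (all of step 2 and linear speed of transformer below 0.01 m/s and distance of each of fan, screwdriver, tray from where it was at the start of the episode below 0.02 m); the robot touches nothing.
It fails at once if The knob is cranked past its sixth click (value of joint ratchet above 2.04 rad).
It fails at once if The transformer is dropped or forced into the clamp (more than 70 N between them before the jaw closes on it) (contact force between transformer and fixture above 70 N and contact force between jaw and transformer below 0.5 N).
It fails at once if A bystander is pushed away (20 mm) (distance of any of fan, screwdriver, tray from where it was at the start of the episode above 0.02 m).
It also fails if it takes over 72 s, if anything falls off the work surface, if the arm or the gripper's body presses on something with over 40 N, if the wrist force passes 120 N, or if a joint passes its speed limit or range.

## Working session

There is one attempt and no reset: what is moved stays moved. The work goes in short steps, each a Python script; the robot and the scene stay as the last script left them, time stands still between calls to the robot, and variables do not carry over. Pictures are saved under pics/ and viewed, at most 10 in all, crops included, and the job is handed in when it is done.

```bash
mkdir -p pics; cat > h.py <<'E'
import numpy as np, cv2
from rig import arm
from scipy.spatial.transform import Rotation as Rn
def snap(name,f):
    m=arm.camera_model(name); im=arm.read_camera(name)
    cv2.imwrite('pics/'+f+'.png',im[:,:,::-1]); np.savez('pics/'+f+'.npz',im=im,**m); return im,m
def load(f): 
    d=np.load('pics/'+f+'.npz'); return d['im'],d
def ray(m,u,v):
    p=cv2.undistortPoints(np.array([[[u,v]]],float),m['mtx'],np.array([float(m['k1']),0,0,0]))[0,0]
    R=np.array(m['R']);t=np.array(m['t']); return -R.T@t, R.T@np.array([p[0],p[1],1])
def onz(m,u,v,z):
    c,d=ray(m,u,v); return c+d*(z-c[2])/d[2]
def proj(m,X):
    X=np.atleast_2d(X).astype(float)
    return cv2.projectPoints(X,cv2.Rodrigues(np.array(m['R']))[0],np.array(m['t'],float),m['mtx'],np.array([float(m['k1']),0,0,0]))[0][:,0]
def down(yaw): # tool z down, tool y axis at angle yaw from world y ... x axis at yaw
    return (Rn.from_euler('z',yaw)*Rn.from_euler('x',np.pi)).as_rotvec()
E
python3 - <<'E'
from h import *
a,_=snap('top','top0'); b,_=snap('scene','scene0'); snap('wrist','wrist0')
print(arm.camera_model('top'),arm.camera_model('scene')['t'],arm.current_eef_rot(),arm.current_time_s())
E
```

```text
{'mtx': array([[468.53838353,   0.        , 284.9539833 ],
       [  0.        , 468.53838353, 207.97724252],
       [  0.        ,   0.        ,   1.        ]]), 'k1': -0.07685882566030698, 'R': array([[ 0.01041878, -0.99965336,  0.02417872],
       [-0.99604323, -0.01250926, -0.08798526],
       [ 0.08825722, -0.02316635, -0.99582829]]), 't': array([0.01662696, 0.58213025, 1.06212032])} [ 0.26100722 -0.34939487  1.65341967] [-3.08014089e+00 -6.11146534e-01  1.73282281e-04] 0.15
```

View pics/top0.png

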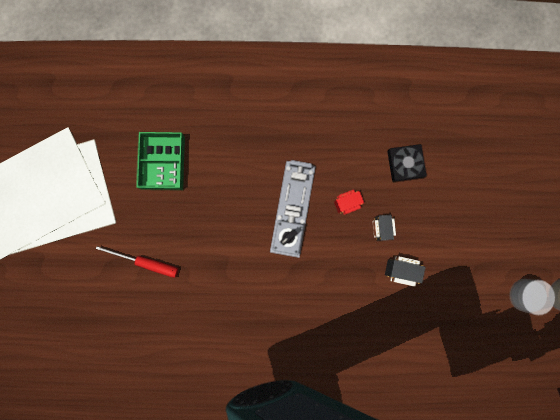

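View pics/scene0.png

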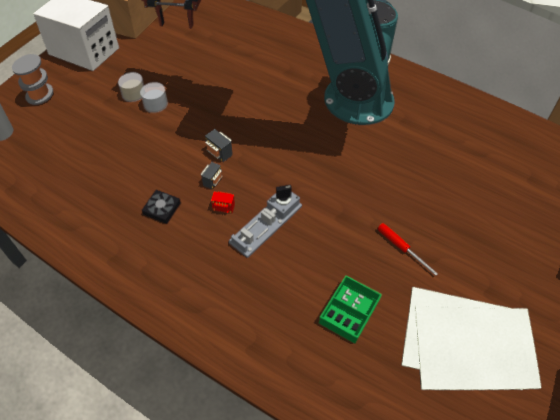

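The top view shows three transformer-like candidates: red at (349,202), small dark at (385,227) and large dark at (406,270). By the description I choose (385,227). The clamp is at (293,208) with its knob at (289,237), fan (407,162), screwdriver (140,262), tray (160,160).

```bash
python3 - <<'E'
from h import *
im,m=load('top0')
c=im[145:295,260:440]
cv2.imwrite('pics/crop0.png',cv2.resize(c,None,fx=4,fy=4,interpolation=cv2.INTER_CUBIC)[:,:,::-1])
for n,u,v,z in [('tr',385,227,.048),('stopend',299,163,.012),('knob',289,237,.098),('plate',293,209,.012)]: print(n,onz(m,u,v,z))
E
```

```text
tr [ 0.53914236 -0.20526401  0.048     ]
stopend [ 0.69068902 -0.00923216  0.012     ]
knob [0.51279543 0.01562518 0.098     ]
plate [0.58091808 0.00405756 0.012     ]
```

View pics/crop0.png

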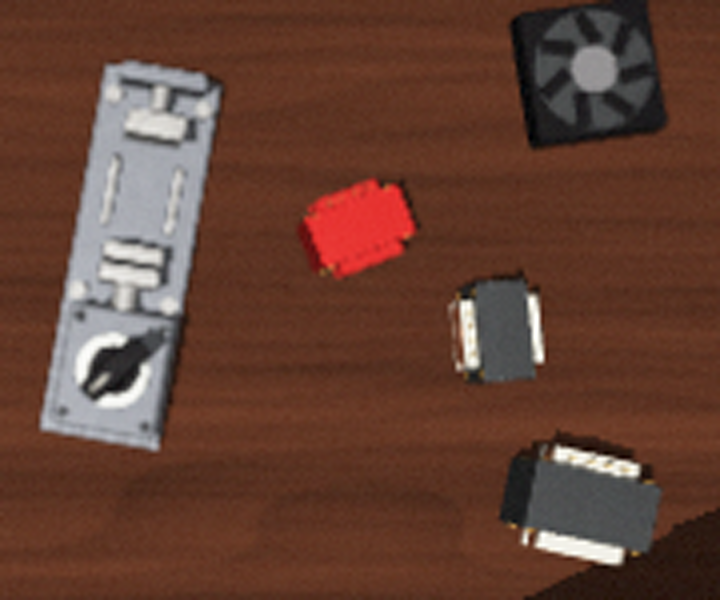

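The close crop confirms the choice: the small dark block is centred at crop (505,330), with copper windings on its left and right, and it is not red. In the clamp, the rails are at crop (110,190) and (173,200), the stop at (155,125), the jaw face at about (135,250) and the knob at (115,370). Next I'll look from the wrist, closer in.

```bash
python3 - <<'E'
from h import *
im,m=load('top0')
f=lambda x,y,z: onz(m,260+x/4-.4,145+y/4-.4,z)
a=(f(477,282,.048)+f(528,277,.048))/2; b=(f(482,383,.048)+f(535,378,.048))/2
print('tr',(a+b)/2, np.linalg.norm(a-b), np.arctan2(*(a-b)[1::-1]))
p=[f(105,62,.012),f(220,80,.012),f(40,430,.046),f(160,450,.046)]
a=(p[0]+p[1])/2;b=(p[2]+p[3])/2
print('clamp',a,b,np.arctan2(*(a-b)[1::-1]))
r=(f(110,190,.019)+f(173,200,.019))/2; print('rails',r)
from itertools import product
for y in (0.1,):
  arm.reach([.50,-.205,.22],down(y)); w,mw=snap('wrist','w1'); print(-mw['R'].T@mw['t'],mw['R'],arm.current_q())
arm.reach([.53,.0,.26],down(-.1)); w,mw=snap('wrist','w2'); print(-mw['R'].T@mw['t'],arm.current_q())
cv2.imwrite('pics/w12.png',cv2.resize(np.hstack([load('w1')[0],load('w2')[0]]),(800,300),interpolation=cv2.INTER_AREA)[:,:,::-1])
E
```

```text
tr [ 0.53899659 -0.20754602  0.048     ] 0.05778954316184671 0.05278317326204823
clamp [ 0.69230485 -0.01214887  0.012     ] [0.47433354 0.0234761  0.046     ] -0.1620064314752939
rails [6.17172019e-01 3.27112571e-05 1.90000000e-02]
[ 0.58420774 -0.19821009  0.38209198] [[ 9.96178110e-02 -9.95025509e-01  7.26352574e-04]
 [-9.47969960e-01 -9.46849241e-02  3.03953485e-01]
 [-3.02372696e-01 -3.09677412e-02 -9.52686597e-01]] [-5.18387174e-01  2.76176950e-01  1.64192589e+00 -3.56282844e-04
  1.22329019e+00  9.53464864e-01]
[ 0.61434462 -0.01006046  0.42186126] [-1.32472241e-01  2.24755040e-01  1.60945115e+00 -7.13900703e-04
  1.30780770e+00  1.53922460e+00]
```

View pics/w12.png

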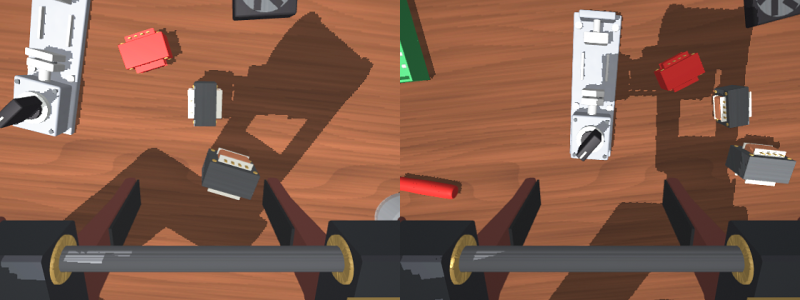

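Both wrist views are good. The transformer is at about (287,145) in full w1, and the clamp at about (273,120) in full w2. I'll crop both for corners.

```bash
python3 - <<'E'
from h import *
a=load('w1')[0][100:190,245:335]; b=load('w2')[0][5:235,225:320]
a=cv2.resize(a,(450,450),interpolation=cv2.INTER_CUBIC); b=cv2.resize(b,None,fx=2.5,fy=2.5,interpolation=cv2.INTER_CUBIC)
o=np.zeros((580,700,3),np.uint8); o[:450,:450]=a; o[:b.shape[0],460:460+b.shape[1]]=b
cv2.imwrite('pics/crop2.png',o[:,:,::-1])
E
```

```text
(no output)
```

View pics/crop2.png

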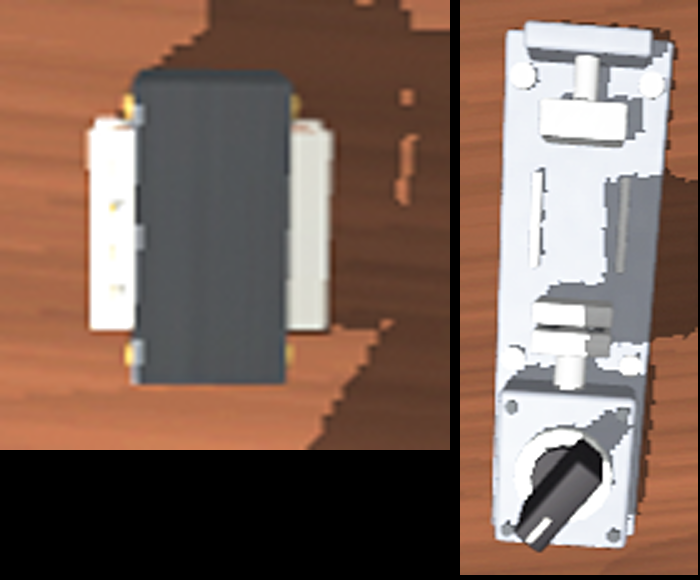

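```bash
cat > est.py <<'E'
from h import *
_,m1=load('w1');_,m2=load('w2')
f=lambda x,y,z=.048: onz(m1,245+x/5-.4,100+y/5-.4,z)
g=lambda x,y,z: onz(m2,225+(x-460)/2.5-.3,5+y/2.5-.3,z)
a=(f(137,81)+f(290,81))/2;b=(f(133,383)+f(285,383))/2
tr=(a+b)/2; tyaw=np.arctan2(*(a-b)[1::-1])
rl=[g(540,172,.019),g(627,178,.019),g(535,265,.019),g(621,270,.019)]
nest=np.mean(rl,0)
d=rl[0]+rl[1]-rl[2]-rl[3]
L0,L1,R0,R1=g(508,32,.012),g(500,380,.012),g(673,45,.012),g(648,370,.012)
if __name__=='__main__':
    print('tr',tr,np.linalg.norm(a-b),tyaw,'w',np.linalg.norm(f(137,81)-f(290,81)))
    print('nest',nest,np.arctan2(d[1],d[0]),np.linalg.norm(rl[0]-rl[1]),np.linalg.norm(rl[0]-rl[2]))
    for q in (L0-L1,R0-R1): print('edge yaw',np.arctan2(q[1],q[0]))
    print('plate width',np.linalg.norm(L0-R0))
    n=np.array([np.sin(.16),np.cos(.16)])
    print('lateral: nest',n@nest[:2],'edges',n@L0[:2],n@L1[:2],n@R0[:2],n@R1[:2])
    h=[g(500,390,.046),g(640,395,.046),g(495,540,.046),g(632,545,.046)]; print('housing',np.mean(h,0)); e=h[0]-h[2]; print(np.arctan2(e[1],e[0]),np.linalg.norm(e))
E
python3 est.py
```

```text
tr [ 0.53919313 -0.20761517  0.048     ] 0.05648823673669251 0.08901876626470716 w 0.028052609024478464
nest [ 0.6176366  -0.00108728  0.019     ] -0.1694788740370171 0.03726446001565568 0.038465934103228024
edge yaw -0.15744388612178606
edge yaw -0.16096091310002922
plate width 0.06894220187619575
lateral: nest 0.09732736324843243 edges 0.1316865709552419 0.1313146579143747 0.06274783813064827 0.06287853097638561
housing [0.51485412 0.01554852 0.046     ]
-0.16789005157838685 0.06837902732657632
```

```bash
python3 - <<'E'
from est import *
yaw=.08
arm.grip(.8,30)
arm.reach([tr[0],tr[1],.11],down(yaw))
arm.move_linear([tr[0],tr[1],.0075],vel=.08,max_force=10)
print(arm.current_tool_pos())
arm.grip(0,30); print(arm.current_grip_width(),arm.current_grasp_force())
arm.move_linear([tr[0],tr[1],.13],vel=.12)
print(arm.current_tool_pos(),arm.current_grip_width(),arm.current_ft_force(),arm.current_time_s())
yw=-.16
arm.reach([nest[0],nest[1],.13],down(yw))
im,m=snap('wrist','w3'); print(arm.current_tool_pos(),proj(m,arm.current_tool_pos()))
E
```

```text
[ 0.53963025 -0.20782702  0.00802627]
0.5208807150521174 29.9834007024765
[ 0.53850926 -0.20728482  0.12915961] 0.5252773545045376 [ 0.05159144  0.19000357 -4.17490778] 7.3417
[ 0.61712993 -0.00240371  0.12957264] [[281.54039106 270.2111284 ]]
```

View pics/w3.png

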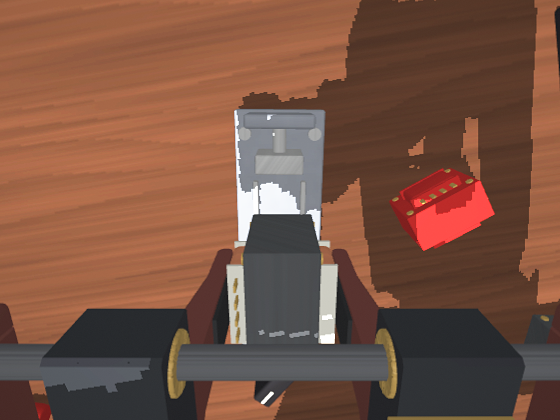

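The transformer is held straight: its top far edge is at row 252, columns 247 to 320. The end-face foot is at row 215, and the rail far ends are at about (258,181) and (303,181). Next I compute the offset along x and set it down.

```bash
python3 - <<'E'
from est import *
_,m=load('w3')
yw=-.16; ex=np.array([np.cos(yw),np.sin(yw)]); ey=np.array([-ex[1],ex[0]])
tcp=np.array([ 0.61712993,-0.00240371]); zb=.1296-.0080
for P,Q,z in [((247,252),(320,252),zb+.048),((258,215),(313,215),zb)]:
    a,b=onz(m,*P,z)[:2],onz(m,*Q,z)[:2]; c=(a+b)/2-tcp; print('block end rel tcp',c@ex,c@ey,'w',np.linalg.norm(a-b),'yaw',np.arctan2(*(a-b)[::-1])-np.pi/2)
a,b=onz(m,258,181,.019)[:2],onz(m,303,181,.019)[:2]; c=(a+b)/2-nest[:2]; print('rail end rel nest',c@ex,c@ey,np.linalg.norm(a-b))
a,b=onz(m,256,164,.048)[:2],onz(m,302,164,.048)[:2]; c=(a+b)/2-nest[:2]; print('stop top near edge rel nest',c@ex,c@ey)
arm.hold(.3); print(arm.current_tool_pos(),arm.current_eef_rot(),down(yw),arm.current_ft_force())
E
```

```text
block end rel tcp 0.028643390980957476 -0.0007061026376953107 w 0.027524083588298866 yaw -0.15929009861124022
block end rel tcp 0.027014061928611298 -0.001988480780954243 w 0.027934327966989445 yaw -0.15914097336807975
rail end rel nest 0.020121471607868622 -0.000561075288896287 0.035564568228180576
stop top near edge rel nest 0.03910547937328498 0.0004077317923902226
[ 0.6175224  -0.00213815  0.13004743] [ 3.13128046e+00 -2.53219656e-01  3.63142673e-06] [ 3.13154492e+00 -2.51059415e-01 -1.53729555e-17] [-0.45791304  0.66029106 -3.70629849]
```

```bash
python3 - <<'E'
from est import *
yw=-.16; ex=np.array([np.cos(yw),np.sin(yw)]); ey=np.array([-ex[1],ex[0]])
R=lambda: np.mean([arm.current_tool_pos() for _ in range(10)],0)
r=np.array([arm.current_tool_pos() for _ in range(10)]); print(r.mean(0),r.std(0))
arm.move_linear([nest[0]+.0005*ex[0]+.0008*ey[0],nest[1]+.0005*ex[1]+.0008*ey[1],.035],rotation=down(yw),vel=.08,max_force=12)
arm.hold(.2); t=R(); print(t)
im,m=snap('wrist','w4')
cv2.imwrite('pics/w4c.png',cv2.resize(im[130:300,190:390],(800,680))[:600,:,::-1])
print(arm.current_time_s(),arm.current_ft_force())
E
```

```text
[ 0.6175224  -0.00213815  0.13004743] [1.11022302e-16 4.33680869e-19 2.77555756e-17]
[ 6.18588911e-01 -4.31549167e-04  3.54787271e-02]
10.1667 [ 0.13363928 -1.44312597 -4.3286464 ]
```

View pics/w4c.png

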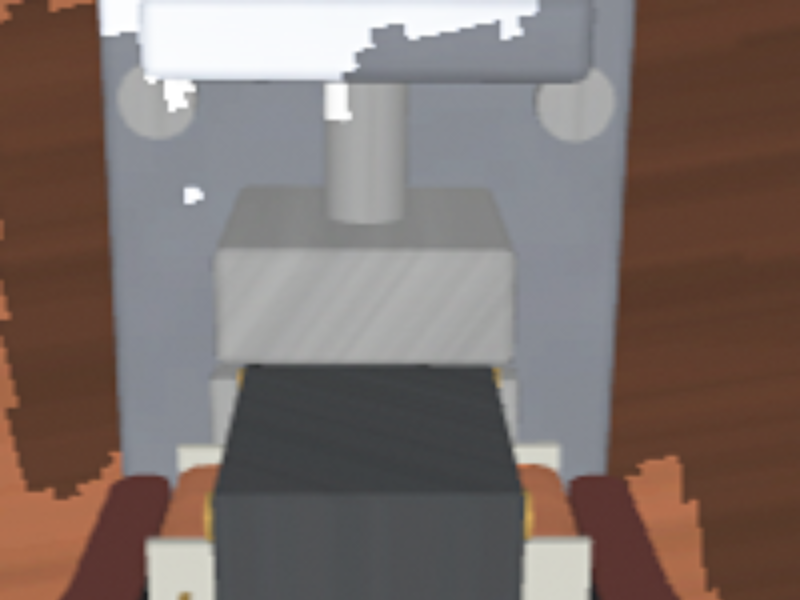

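The rails are centred at crop column 365 and the block foot at 370, about 0.6 mm off and inside the 2 mm play. I'll nudge it and set it down.

```bash
python3 - <<'E'
from est import *
yw=-.16; ex=np.array([np.cos(yw),np.sin(yw)]); ey=np.array([-ex[1],ex[0]])
p=nest[:2]+.0005*ex+.0014*ey
hit=arm.move_linear([*p,.024],vel=.03,max_force=8); print(hit,arm.current_tool_pos(),arm.current_ft_force())
if not hit:
    hit=arm.move_linear([*p,.017],vel=.012,max_force=5)
t=arm.current_tool_pos(); print(hit,t,arm.current_ft_force())
if .017<t[2]<.0235:
    arm.grip(.8); arm.hold(.3)
    t=arm.current_tool_pos()
    arm.move_linear([t[0],t[1],.14],vel=.1)
    # back off in view: camera 85 mm ahead of tool
    q=nest[:2]-.10*ex
    arm.reach([*q,.24],down(yw)); im,m=snap('wrist','w5'); arm.hold(.05)
    print(proj(m,[*nest[:2],.06]),proj(m,[.515,.0155,.098]))
    cv2.imwrite('pics/w5s.png',im[:,:,::-1])
print(arm.current_time_s())
E
```

```text
False [6.18122549e-01 2.51806428e-04 2.36603191e-02] [ 0.12766159  0.5131603  -4.2558859 ]
True [6.18581042e-01 1.97196115e-04 1.97016734e-02] [ 0.08253148 -0.30280891  5.2549541 ]
[[281.04891541  79.23929884]] [[280.98415136 200.61393802]]
14.0833
```

View pics/w5s.png

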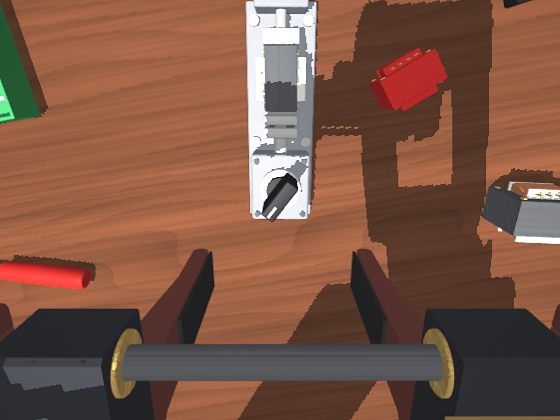

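The transformer stands in the nest between the stop (row 33) and the jaw (row 122). The knob is at about (281,195). I'll enlarge the knob area.

```bash
python3 - <<'E'
from h import *
im,_=load('w5')
cv2.imwrite('pics/knob.png',cv2.resize(im[150:225,242:322],None,fx=8,fy=8,interpolation=cv2.INTER_CUBIC)[:,:,::-1])
E
```

```text
(no output)
```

View pics/knob.png

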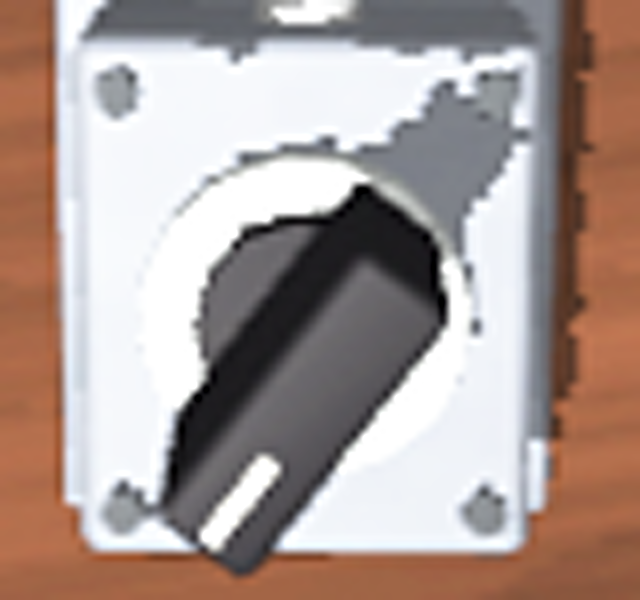

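```bash
cat > kn.py <<'E'
from h import *
_,m=load('w5')
k=lambda x,y,z: onz(m,242+x/8-.45,150+y/8-.45,z)
c=[k(365,260,.098),k(445,320,.098),k(245,575,.098),k(165,500,.098)]
bar=np.mean(c,0); d=c[0]+c[1]-c[2]-c[3]; byaw=np.arctan2(d[1],d[0])
col=k(308,312,.050)
E
python3 - <<'E'
from kn import *
print('bar',bar,byaw,'len',np.linalg.norm(d)/2,'w',np.linalg.norm(c[0]-c[1]),'collar',col, k(308,312,.054))
print('nest line lateral',np.array([np.sin(.16),np.cos(.16)])@bar[:2], 'vs .0972')
ax=(bar[:2]+col[:2])/2
for y in (byaw,byaw+np.pi): print(y,arm.solve_ik([*ax,.066],down(y)))
E
```

```text
bar [0.51439226 0.01692809 0.098     ] -0.8200279089010322 len 0.03664934866902554 w 0.011221671016985908 collar [0.51399341 0.01674449 0.05      ] [0.51500542 0.01656048 0.054     ]
nest line lateral 0.09866392013372177 vs .0972
-0.8200279089010322 [-1.01596812e-01  4.40201298e-01  1.85751734e+00 -4.44089210e-16
  8.43874016e-01  2.28922742e+00]
2.321564744688761 [-0.10159681  0.4402013   1.85751734  0.          0.84387402 -0.85236523]
```

```bash
python3 - <<'E'
from kn import *
ax=[.5142,.0162]; y=byaw+np.pi
q=arm.solve_ik([*ax,.14],down(y)); arm.movej(q)
arm.grip(.5,15)
arm.hold(.1); F0=arm.current_ft_force()
t=arm.current_tool_pos(); print(t,arm.current_q()[5])
print(arm.move_linear([*ax,.067],vel=.1,max_force=10), arm.current_tool_pos())
arm.grip(0,15); arm.hold(.1)
F=arm.current_ft_force(); print('w',arm.current_grip_width()*88,'dF',np.subtract(F,F0),'M',arm.current_moment(),arm.current_tool_pos())
arm.grip(0,50); arm.hold(.1)
print('dF',np.subtract(arm.current_ft_force(),F0),'M',arm.current_moment(),arm.current_q()[5])
np.save('F0.npy',F0)
q=np.array(arm.current_q()); t0=arm.current_time_s()
for i in range(3):
    q[5]+=.06; arm.movej(q); print(i,arm.current_q()[5],arm.current_moment(),np.subtract(arm.current_ft_force(),F0))
print((arm.current_time_s()-t0)/3,arm.current_time_s())
E
```

```text
[0.51419921 0.01619498 0.14002574] -0.8535593533224979
False [0.51463208 0.01617609 0.06733573]
w 13.715122106658677 dF [1.47060317 2.62781224 1.73943601] M [ 0.46422698 -0.21762236  0.09848681] [0.51463144 0.01637195 0.06726199]
dF [2.57713641 4.07543362 4.00563915] M [ 0.64190924 -0.33487412  0.09745366] -0.8536512318015175
0 -0.7948234142771637 [ 0.4342926  -0.1359061  -0.08755595] [0.09201674 2.25188354 3.64402824]
1 -0.7358207056805512 [ 0.29862169 -0.07388078 -0.0786703 ] [0.59326782 2.95712385 3.95951846]
2 -0.6753430298332792 [ 0.11144907 -0.06315989 -0.04229055] [0.0327465  0.98689978 4.22896577]
0.25 19.5417
```

```bash
cat > turn.py <<'E'
import sys
from h import *
F0=np.load('F0.npy'); n=int(sys.argv[1]); s=float(sys.argv[2])
q=np.array(arm.current_q()); 
for i in range(n):
    q[5]+=s; arm.movej(q); a=arm.current_q()[5]
    print('%.3f Mz %.3f tau6 %.3f F %s'%(a,arm.current_moment()[2],arm.current_joint_efforts()[5],np.round(np.subtract(arm.current_ft_force(),F0),1)))
print(arm.current_time_s(),arm.current_grip_width()*88)
E
python3 turn.py 14 .06
```

```text
-0.618 Mz -0.042 tau6 0.097 F [0.2 1.1 4.5]
-0.557 Mz -0.076 tau6 0.049 F [-0.5  0.5  4.7]
-0.497 Mz -0.070 tau6 0.046 F [-0.2  1.2  5.7]
-0.437 Mz -0.114 tau6 0.049 F [0.2 0.8 5.3]
-0.377 Mz -0.115 tau6 0.049 F [-1.7  1.1  5.4]
-0.317 Mz -0.126 tau6 0.050 F [-1.3 -0.1  5.8]
-0.257 Mz -0.098 tau6 0.057 F [-1.2  0.6  5. ]
-0.197 Mz -0.037 tau6 0.076 F [-1.4  0.4  6.6]
-0.137 Mz -0.024 tau6 0.068 F [-1.6 -0.4  6.7]
-0.077 Mz -0.075 tau6 0.073 F [-2.5 -0.4  6.5]
-0.017 Mz 0.000 tau6 0.071 F [-3.1 -0.3  7. ]
0.043 Mz -0.073 tau6 0.073 F [-3.7 -0.6  8.6]
0.103 Mz 0.004 tau6 0.143 F [-2.6  0.5  8. ]
0.162 Mz 0.014 tau6 0.194 F [-3.8  0.5  8.4]
23.0417 13.643679125083704
```

```bash
python3 turn.py 16 .04
```

```text
0.200 Mz 0.072 tau6 0.180 F [0.4 1.1 4.6]
0.240 Mz 0.113 tau6 0.200 F [-0.5  0.7  6.2]
0.280 Mz 0.147 tau6 0.200 F [-0.4  2.1  5.8]
0.320 Mz 0.035 tau6 0.130 F [-1.6  3.1  6.5]
0.360 Mz 0.018 tau6 0.134 F [-1.4  2.8  6.3]
0.400 Mz -0.118 tau6 -0.015 F [-1.2  2.2  6.6]
0.440 Mz 0.088 tau6 0.137 F [-1.   2.4  6.4]
0.480 Mz 0.070 tau6 0.138 F [-1.5  3.8  5.7]
0.520 Mz 0.118 tau6 0.188 F [-1.8  2.   6.5]
0.560 Mz 0.106 tau6 0.206 F [-2.2  3.4  7. ]
0.600 Mz 0.073 tau6 0.200 F [-1.9  2.8  6.7]
0.640 Mz 0.092 tau6 0.135 F [-2.7  3.8  7. ]
0.680 Mz -0.123 tau6 -0.021 F [-2.5  2.6  8.8]
0.720 Mz -0.062 tau6 0.076 F [-1.1  5.1  7.9]
0.760 Mz 0.095 tau6 0.131 F [-2.2  2.8  7.4]
0.800 Mz 0.067 tau6 0.157 F [-1.9  3.7  7.9]
27.0417 13.674621376199807
```

The clicks are clear, at joint angles of about 0.40 and 0.68. I'll carry on past the fourth, expected near 1.32.

```bash
python3 turn.py 15 .04
```

```text
0.837 Mz 0.130 tau6 0.185 F [-0.1  1.6  5. ]
0.877 Mz 0.197 tau6 0.205 F [-0.8  2.6  5.3]
0.917 Mz 0.082 tau6 0.195 F [-0.7  1.7  5.4]
0.957 Mz 0.102 tau6 0.134 F [-1.1  3.3  5.9]
0.998 Mz -0.101 tau6 -0.039 F [-0.7  3.8  5.7]
1.037 Mz 0.029 tau6 0.090 F [-1.1  3.6  6.5]
1.077 Mz 0.093 tau6 0.125 F [-1.5  4.9  6.2]
1.117 Mz 0.048 tau6 0.164 F [-1.6  4.9  5.9]
1.157 Mz 0.100 tau6 0.194 F [-0.5  4.6  5.8]
1.197 Mz 0.055 tau6 0.213 F [-1.   4.8  7. ]
1.237 Mz 0.106 tau6 0.192 F [-0.4  5.   6.5]
1.277 Mz 0.062 tau6 0.141 F [-1.   5.9  7.3]
1.318 Mz -0.104 tau6 -0.031 F [-1.9  5.   5.9]
1.357 Mz -0.025 tau6 0.114 F [-1.4  6.2  6.1]
1.397 Mz 0.070 tau6 0.129 F [-0.5  7.1  6.2]
30.7917 13.62259399029265
```

Four clicks are done. I'll release, retreat and check.

```bash
python3 - <<'E'
from h import *
arm.hold(.2); arm.grip(.5); arm.hold(.2)
t=arm.current_tool_pos(); arm.move_linear([t[0],t[1],.16],vel=.1)
arm.reach([.52,.016,.26],down(-.16)); snap('wrist','w6')
a=load('w5')[0][0:230,220:340]; b=load('w6')[0][0:230,200:340]
cv2.imwrite('pics/fin.png',cv2.resize(np.hstack([a,b]),None,fx=2.5,fy=2.5,interpolation=cv2.INTER_CUBIC)[:,:,::-1]); print(arm.current_time_s())
E
```

```text
33.4583
```

View pics/fin.png

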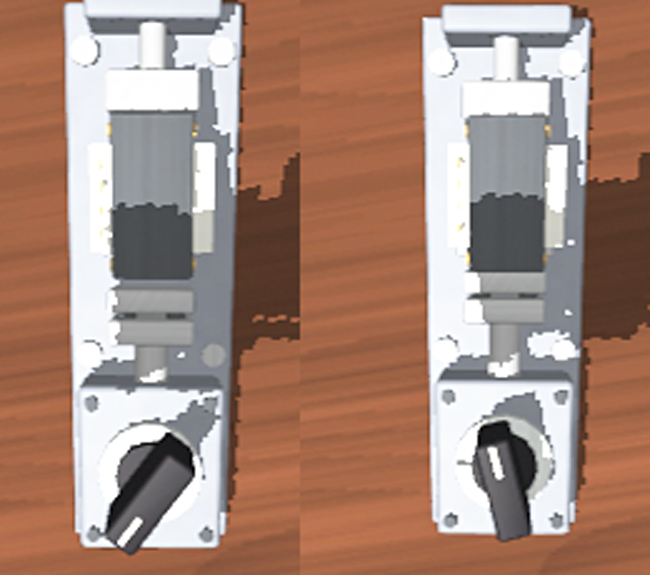

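The jaw, which started with a gap (left picture), is now flush against the transformer at about (507,275), and the block is straight between the rails and against the stop. The knob has turned and is free, and the arm is clear.

```bash
python3 -c "
from rig import arm
arm.hold(.2); print(arm.close_job())"
```

```text
the job is handed in; nothing more can be done
None
```

The transformer is seated in the nest and clamped after four ratchet clicks (counted from joint torque); the knob is released, the arm never went near the fan, screwdriver or tray, and I handed the job in at about 34 s without seeing a verdict.

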